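# Wedge up the free end of a batten held in the bench vice

### The job

The batten in the vice springs at its free end, so it needs firm support before it is worked on. Take the loose tapered wedge and push it, thin end first, into the gap between the packing block and the underside of the batten until it jams tight: finish with a firm push on its butt end (about 16 to 18 N) and leave it there. Do not drive it any harder, or it will bend the batten up; do not shift the packing block, and leave the other things on the bench alone.

Things in the scene. Friction and masses are not known exactly. Their poses are not given: they have to be found in the camera images.
- vice: Fixed dark iron bench vice, 80 mm jaws, 112 mm high. Origin on the bench under the jaw gap; z up; x along the screw, away from the handle and the robot (roughly); y along the batten towards its free end. In this frame the batten spans x -10 to +10 mm and y -30 to +400 mm; the wedge goes in along +x under its near lower edge, above the packing block at about y 345. Jaws end at y +40.
- batten (a joint): How far the batten is bent: a straight hardwood strip, 20 mm wide, 24 mm high, clamped level by its one end, springing up or down about the jaws' cheek (rad, + is free end up, about 0 at rest). 310 mm along it, over the block, it gives about 1 mm for 25 N. It was clamped by eye: its underside lies 7 to 17 mm above the block's top, a height that the state does not give.
- block_top (a point): Centre of the top face of the loose wooden packing block (0.8 kg) that stands on the bench under the batten: 190 mm (its x, across the batten) by 80 mm (its y), 84 mm high. Some 125 mm of its top lies clear on the robot's side of the batten. Wood on wood, friction 0.5 to 0.7, so a push jams the wedge with a squeeze of about 0.4 to 0.8 of it.
- wedge_grip (a point): Grasp point of the wedge: a loose plain wooden wedge, about 60 g, lying flat on the bench, 160 mm long (x), 36 mm wide (y), tapering evenly from 24 mm thick at the butt (-x) to 4 mm at the thin end (+x), flat below, sloping above (1 in 8). This point is mid-width, 10 mm above its underside, 30 mm from the butt and 130 mm from the thin end. x points to the thin end. Let go on the block it settles flat; jammed by a push on its butt, it stays put.
- wedge_tip (a point): Middle of the wedge's thin end, 2 mm above its underside; same axes as the grasp point.
- offcut: Bystander: loose flat wood offcut of even thickness, 150 x 36 x 18 mm, much like the wedge but not tapered. Origin at the centre of its underside.
- square: Bystander: carpenter's try square lying flat, wooden stock 110 x 22 x 16 mm, steel blade about 150 mm. Origin under the middle of the stock.
- screwdriver: Bystander: screwdriver lying on the bench under the batten, between vice and block. Origin on the bench under it; handle to its -x.
Not all that is in view belongs to the job. What is shaped like the part that bears wedge_grip but turquoise is not meant.

How it is judged (in metres and radians):
On the way, in this order (a step that is already met when the one before it is completed fails the run):
1. the wedge's thin end has entered the gap under the batten, over the packing block (x of wedge_tip in the frame of vice between -0.008 and 0.03 m and y of wedge_tip in the frame of vice between 0.29 and 0.4 m and z of wedge_tip in the frame of vice between 0.082 and 0.101 m), for 0.05 s.
2. the wedge is jammed tight between the block and the batten (contact force between wedge and batten above 5.5 N and contact force between wedge and block above 5.5 N), for 0.3 s.
At the end, for the whole second after the job is handed in: the released wedge lies flat and still, jammed between packing block and batten so that it carries at least 5.5 N on both, the batten bent up less than 0.0021 rad (about 0.65 mm over the block, 16 N), block within 12 mm and the other things within 30 mm of their starts (all of step 2 and value of joint batten below 0.0021 rad and angle between wedge_tip's own z axis and vertical below 0.15 rad and linear speed of wedge below 0.005 m/s and distance of block_top from where it was at the start of the episode below 0.012 m and distance of each of offcut, square, screwdriver from where it was at the start of the episode below 0.03 m); the robot touches nothing.
It fails at once if the batten was bent up by more than 0.0028 rad (about 0.9 mm at the wedge, over 21 N) (value of joint batten above 0.0028 rad).
It fails at once if the packing block was shifted by more than 15 mm (distance of block_top from where it was at the start of the episode above 0.015 m).
It fails at once if a bystander was moved by more than 30 mm (distance of any of offcut, square, screwdriver from where it was at the start of the episode above 0.03 m).
It also fails if it takes over 64 s, if anything falls off the work surface, if the arm or the gripper's body presses on something with over 40 N, if the wrist force passes 120 N, or if a joint passes its speed limit or range.

### The arm

A 6-joint arm with a two-finger parallel gripper is mounted at the origin on the work surface. World frame = base frame: x ahead of the robot, y to its left, z up, the work surface at z = 0. Lengths are in mm, angles in rad, forces in N, time in s.
With the tool pointing down it reaches from about 300 to 775 mm from the base axis. Payload 14.6 kg.
Tool frame: the origin (TCP) lies on the centre line of the jaws, within the pads' length; the fingertips stand 19 mm ahead of it and the grasp point (between the pads) is the TCP (bot.tip_reach is the distance from the TCP to the fingertips, in mm); y points along the fingers, x is the direction in which the jaws open and shut, and the axes are right-handed (so a half turn about y gives the same grasp; the last joint's range is limited). The gripper opens to 85 mm and grips with 20 to 120 N. Pads are 22 mm wide; open, the fingers measure 114 mm over their backs; the gripper's body (76 mm by 85 mm) begins 54 mm behind the grasp point. The pads swing forward as they close: fully open they stand 13 mm farther back than shut.
Start: joints at [1.233, 0.3, 1.521, -0, 1.321, -0.067], TCP at [147.124, 529.947, 250.281] pointing down, gripper open.
Joint ranges: [-3.03, 3.03], [-0.79, 2.21], [0.23, 2.52], [-1.04, 4.18], [0, 3.07], [-2.55, 2.55]. Speed limits (rad/s): [2.22, 2.22, 2.57, 3.14, 3.14, 3.14].

### API

Orientations are given as a unit quaternion [w, x, y, z].
In Python, from rig import bot gives the robot as it stands. Calls block until the motion is done:
- bot.move_to(position, orientation): joint-space move of the TCP to a pose.
- bot.servo_line(position, attitude=None, speed=150, until_force=None): straight line of the TCP; attitude=None keeps the orientation; speed is the mean speed in mm/s. With until_force (N) it stops when the force on the tool has changed by that much, and returns True; else False.
- bot.move_joints(angles): joint-space move.
- bot.move_gripper(opening, grip_force=None): finger opening in mm; grip_force is the grip in N (None keeps the last); returns when the fingers have stopped.
- bot.dwell(seconds).
- bot.ik(position, orientation): joint angles nearest the present ones, or None.
- bot.read_state(): the state.
- bot.read_camera(name): name is "scene" or "top" or "wrist"; returns a dict with "image" (480x640x3 uint8, blue, green, red), "depth" (480x640 float32, mm along the optical axis (not along the pixel's ray), 0 where there is no reading), "fovy" (degrees; the focal length in pixels is half the picture's height over the tangent of half this angle, whatever the lens; pixels are square), "cx", "cy" (the principal point, pixels), "eye" and "attitude" of the camera in the world; the wrist camera has in their place "mount" (4x4, takes a point from camera to tool coordinates, whose origin is the TCP and whose axes are the tool frame's). Camera axes: x right, y down, z forward; pixel columns grow to the right and rows downward; lengths in mm; the calibration is good to about 2 mm. The wrist camera is an equidistant fisheye: a pixel r from the principal point sees the ray r / f radians off the axis. A picture is of the moment at which its call begins: read the wrist's pose just before it.
A pose or a line that the arm cannot do raises bot.MotionError and nothing moves.
- bot.finish_job(): hands the job in, once; it reports no verdict.
The state is a dict: "clock": time; "joint_positions": joint angles; "qvel": joint speeds; "effort": joint torques, N m; "ee_pos": TCP position; "tool_rot": TCP orientation; "ft_force": force on the tool from outside, world axes, zero at the start; "moment": the same for the moment, N m; "grip_width": finger opening in mm.
Only numpy, scipy, OpenCV 4.12 (cv2) and the standard library are available. Lean on these libraries where they do the work, as an engineer would, in place of code of your own. Each camera call takes 0.05 s, during which the arm holds its last target.

## Working session

There is one attempt and no reset: what is moved stays moved. The work goes in short steps, each a Python script; the robot and the scene stay as the last script left them, time stands still between calls to the robot, and variables do not carry over. Pictures are saved under pics/ and viewed, and the job is handed in when it is done.

```bash
ls; mkdir -p pics; python3 - <<'E'
from rig import bot
import cv2,pickle
s=bot.read_state();print(s)
for n in("scene","top","wrist"):
    c=bot.read_camera(n);cv2.imwrite(f"pics/{n}0.png",c["image"]);pickle.dump(c,open(f"{n}0.pkl","wb"))
    print(n,{k:v for k,v in c.items() if k not in("image","depth")},(c["depth"]>0).mean())
E
```

```text
pics
{'clock': 0.0, 'joint_positions': array([ 1.23338802e+00,  3.00486938e-01,  1.52161495e+00, -8.96293532e-06,
        1.32071438e+00, -6.66282728e-02]), 'qvel': array([-4.95038185e-04,  6.45685147e-05, -2.08385580e-03, -6.46722046e-04,
       -1.12324753e-03, -5.67175533e-04]), 'effort': array([-3.31112373e-03, -5.43512499e+01, -3.61785543e+01, -1.90695910e-04,
        4.00986057e-03, -3.97975498e-05]), 'ee_pos': array([147.06012994, 529.73929892, 249.69828971]), 'tool_rot': array([-0.56267132,  0.56315305,  0.42757717, -0.42829591]), 'ft_force': array([ 0.48869846, -0.08140925,  0.31741836]), 'moment': array([0.06809678, 0.00152137, 0.01944231]), 'grip_width': 85.57862049352546}
scene {'fovy': 50.34822781198257, 'cx': 318.4784244810655, 'cy': 243.5766620109287, 'eye': array([1427.07942918,  160.01737664,  861.26142969]), 'attitude': array([-0.28019366,  0.61094409,  0.67876756, -0.29582671])} 0.9961360677083333
top {'fovy': 43.31557074423023, 'cx': 316.86064625886064, 'cy': 233.10905312066888, 'eye': array([ 517.60222583,   97.65461409, 1435.65760718]), 'attitude': array([-0.01849311,  0.71293533, -0.70095701,  0.00636236])} 0.9960091145833333
wrist {'fovy': 65.70646984690485, 'cx': 325.23542451648416, 'cy': 236.86594110676566, 'mount': array([[ 9.99999717e-01, -7.33344464e-04,  1.69239143e-04,
        -1.89655831e-02],
       [-3.75403720e-04, -2.91125243e-01,  9.56684876e-01,
        -1.23790593e+02],
       [-6.52309771e-04, -9.56684669e-01, -2.91125436e-01,
         7.44066938e+01],
       [ 0.00000000e+00,  0.00000000e+00,  0.00000000e+00,
         1.00000000e+00]])} 0.9934700520833334
```

View pics/scene0.png

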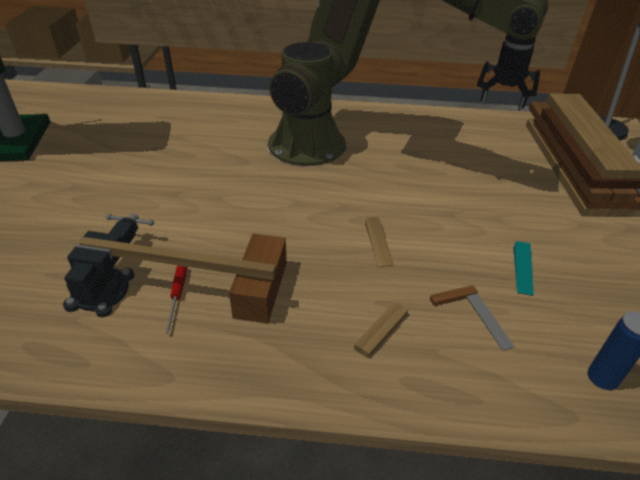

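View pics/top0.png

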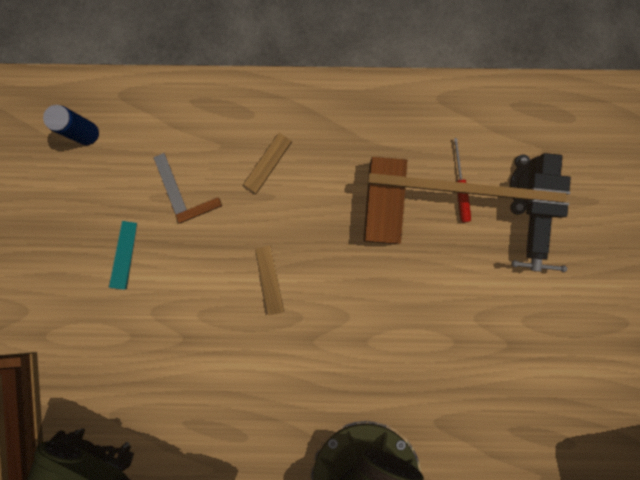

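View pics/wrist0.png

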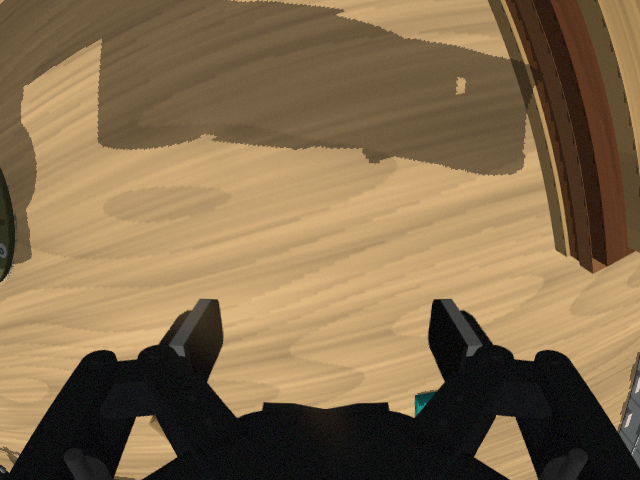

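The top view shows:
- Wood-coloured strips A at (270,281) and B at (267,164), plus a turquoise strip at (123,255), which is excluded by its colour.
- Block (387,200), batten along row ~185, vice (540,200).

A taper should show up in the depth image, so I'll check A and B that way.

```bash
cat > h.py <<'E'
import numpy as np,cv2,pickle
from scipy.spatial.transform import Rotation as R
def rot(q): return R.from_quat([q[1],q[2],q[3],q[0]]).as_matrix()
def quat(M): 
    q=R.from_matrix(M).as_quat(); return np.array([q[3],q[0],q[1],q[2]])
def pts(c):
    f=240/np.tan(np.radians(c["fovy"])/2)
    v,u=np.mgrid[0:480,0:640]; d=c["depth"]
    P=np.stack([(u-c["cx"])/f*d,(v-c["cy"])/f*d,d],-1)
    return P@rot(c["attitude"]).T+c["eye"]
def px2plane(c,uv,z):
    f=240/np.tan(np.radians(c["fovy"])/2)
    uv=np.atleast_2d(uv).astype(float)
    r=np.c_[(uv[:,0]-c["cx"])/f,(uv[:,1]-c["cy"])/f,np.ones(len(uv))]@rot(c["attitude"]).T
    return c["eye"]+r*((z-c["eye"][2])/r[:,2])[:,None]
def toolframe(): pass
E
python3 - <<'E'
from h import *
c=pickle.load(open("top0.pkl","rb"));P=pts(c)
Z=P[...,2]
tab=Z[350:400,200:300];print("table z",np.median(tab),tab.std())
m=((Z>-50)&(Z<160))
for n,(a,b,cc,d) in dict(A=(235,330,235,300),B=(120,205,230,305)).items():
    sub=Z[a:b,cc:d]; mask=(sub>5).astype(np.uint8)
    cnt=max(cv2.findContours(mask,0,2)[0],key=cv2.contourArea)
    r=cv2.minAreaRect(cnt);print(n,r)
    Q=P[a:b,cc:d][mask>0]; xy=Q[:,:2]-Q[:,:2].mean(0); w,V=np.linalg.eigh(xy.T@xy); t=xy@V[:,1]
    print(V[:,1],Q.mean(0)); 
    for k in range(-80,80,20):
        s=(t>=k)&(t<k+20)
        if s.sum():print(k,round(np.median(Q[s,2]),1),s.sum())
print(Z[215,372:402].round(1), Z[165,372:402].round(1))
print("batten along",[(u,Z[170:200,u].max().round(1)) for u in range(370,520,10)])
out=np.hstack([cv2.resize(c["image"][230:330,220:320],(400,400),interpolation=2),cv2.resize(c["image"][115:215,220:320],(400,400),interpolation=2)])
cv2.imwrite("pics/crop1.png",out)
s=pickle.load(open("scene0.pkl","rb"))["image"]
cv2.imwrite("pics/crop2.png",cv2.resize(s[200:370,330:550],(800,600),interpolation=2))
E
```

```text
table z -0.21081335901465081 95.08540803283991
A ((33.82099151611328, 45.43705749511719), (68.28788757324219, 16.45143699645996), 78.90628051757812)
[-0.99918699 -0.04031567] [448.7358381  229.17386138  43.11186806]
-80 7.5 122
-60 8.1 119
-40 9.9 161
-20 12.9 153
0 15.3 153
20 18.7 147
40 20.0 153
60 22.7 104
B ((37.3355712890625, 43.23489761352539), (17.53156280517578, 64.06393432617188), 34.99202346801758)
[-0.99719017 -0.07491173] [726.61837526 240.75436901  49.94415369]
-80 16.0 65
-60 16.8 181
-40 16.6 189
-20 17.0 183
0 17.2 189
20 16.6 192
40 16.3 136
60 5.6 24
[84.  81.4 80.9 80.7 80.4 86.8 86.5 84.5 80.3 81.7 85.  86.8 84.3 82.
 82.1 78.9 82.9 82.6 83.8 86.  86.3 77.4 87.2 79.4 75.  82.  84.4 81.7
 85.6 83.7] [85.4 83.2 87.5 86.4 85.3 83.2 80.  81.3 83.2 84.9 77.1 83.2 83.4 81.3
 80.9 79.4 83.9 85.3 85.5 90.3 83.9 86.1 83.8 79.8 83.8 84.7 82.2 83.9
 80.5 87.2]
batten along [(370, np.float64(1435.7)), (380, np.float64(1435.7)), (390, np.float64(118.7)), (400, np.float64(121.2)), (410, np.float64(121.9)), (420, np.float64(121.1)), (430, np.float64(123.8)), (440, np.float64(121.7)), (450, np.float64(120.0)), (460, np.float64(123.5)), (470, np.float64(120.8)), (480, np.float64(119.6)), (490, np.float64(122.4)), (500, np.float64(120.9)), (510, np.float64(122.6))]
```

View pics/crop1.png

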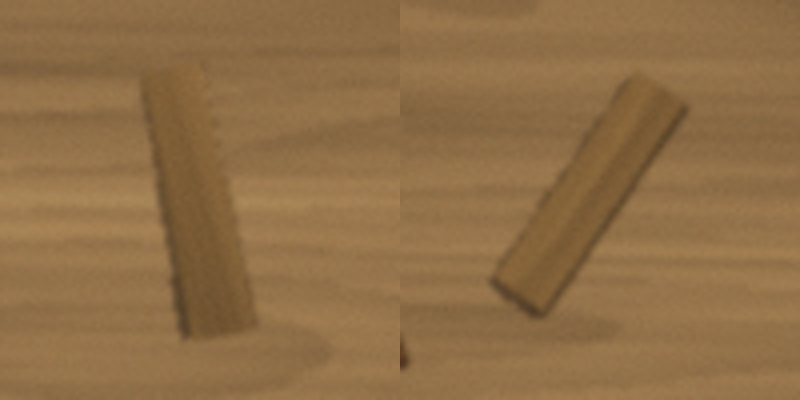

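View pics/crop2.png

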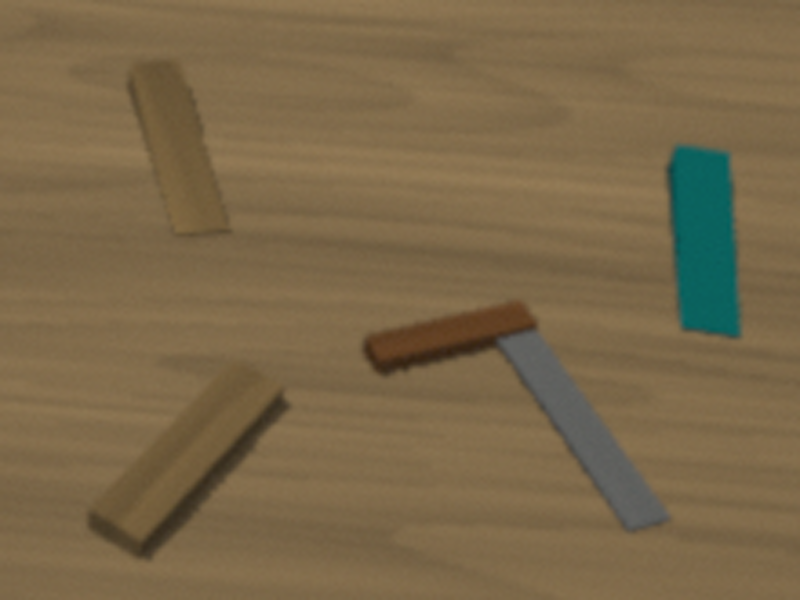

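A (the strip at top-view (270,281) and scene-view (378,242)) rises evenly from about 5 to 23 mm towards the robot, so it is the wedge, with its thin end pointing away. B is an even 17 mm, so it is the offcut. Next I'll measure the wedge, batten and block.

```bash
python3 - <<'E'
from rig import bot
from h import *
print(bot.tip_reach)
c=pickle.load(open("top0.pkl","rb"));P=pts(c);Z=P[...,2]; img=c["image"]
tc=np.array([[255.5,248],[270.75,246.2],[284.5,311.7],[265.75,315]])
w=np.vstack([px2plane(c,tc[:2],4),px2plane(c,tc[2:],24)])[:,:2]
print("wedge corners",w.round(1)); 
mt=w[:2].mean(0);mb=w[2:].mean(0);print("len",np.linalg.norm(mt-mb),"w",np.linalg.norm(w[0]-w[1]),np.linalg.norm(w[2]-w[3]))
d=(mt-mb)/np.linalg.norm(mt-mb);print("dir",d,np.degrees(np.arctan2(d[1],d[0])),"mid",(mt+mb)/2)
# batten top by depth
m=((Z>108)&(Z<136)).astype(np.uint8); m[:, 512:]=0; m[:150]=0;m[230:]=0;m[:,:350]=0
m=cv2.morphologyEx(m,cv2.MORPH_OPEN,np.ones((3,3)))
cnt=max(cv2.findContours(m,0,2)[0],key=cv2.contourArea)
r=cv2.minAreaRect(cnt);bx=cv2.boxPoints(r);print("batten px",bx.round(1))
mm=cv2.erode(m,np.ones((3,3)))>0;print("batten z",np.median(Z[mm]),Z[mm].mean(),Z[mm].std(),mm.sum())
v,u=np.where(m>0)
ends=px2plane(c,bx,Z[mm].mean());print(ends.round(1))
A=np.polyfit(u,v,1);cl=px2plane(c,[[u.min()-.5,np.polyval(A,u.min()-.5)],[505,np.polyval(A,505)]],Z[mm].mean())
print("cl",cl.round(1))
# block top
b=((Z>70)&(Z<98)).astype(np.uint8); b[:,:355]=0;b[:,420:]=0;b[:145]=0;b[255:]=0
b=cv2.morphologyEx(b,cv2.MORPH_OPEN,np.ones((3,3)))
bb=cv2.erode(b,np.ones((5,5)))>0;print("block z",Z[bb].mean(),bb.sum())
hull=np.vstack(cv2.findContours(b,0,2)[0]);r=cv2.minAreaRect(hull);bx=cv2.boxPoints(r);print("block px",bx.round(1));print(px2plane(c,bx,84).round(1))
cv2.imwrite("pics/crop3.png",cv2.resize(img[145:255,350:480],(780,600),interpolation=2))
# local table
for a in [(260,300,340,355),(225,245,420,440)]: print("tbl",Z[a[0]:a[1],a[2]:a[3]].mean())
E
```

```text
19.0
wedge corners [[530.  267.6]
 [534.9 231.5]
 [382.7 194.5]
 [374.2 238.1]]
len 157.5333597150752 w 36.471897548399724 44.389465139887996
dir [0.97745944 0.21112329] 12.188187890871232 mid [455.42648013 232.92815823]
batten px [[367.4 182.7]
 [368.4 173. ]
 [511.9 187.6]
 [510.9 197.3]]
batten z 117.80964099078324 117.63030599149177 2.743892831754702 1021
[[ 675.8   12.1  117.6]
 [ 697.1   10.2  117.6]
 [ 669.9 -302.   117.6]
 [ 648.7 -300.   117.6]]
cl [[ 686.4   12.   117.6]
 [ 660.7 -287.2  117.6]]
block z 83.4976697816169 1823
block px [[364.2 240.9]
 [370.9 156.4]
 [406.9 159.3]
 [400.2 243.7]]
[[549.3  15.2  84. ]
 [739.2   2.9  84. ]
 [733.9 -77.8  84. ]
 [544.3 -65.1  84. ]]
tbl -0.41869001585098353
tbl 6.809978591528253
```

View pics/crop3.png

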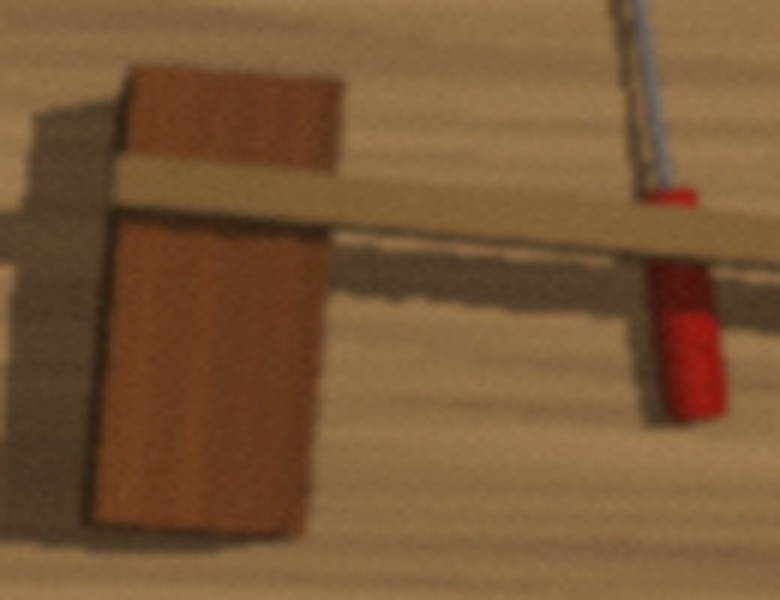

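```bash
cat >> h.py <<'E'
def att(yaw,flip=False):
    # tool y down, tool x horizontal perpendicular to direction yaw
    x=np.array([-np.sin(yaw),np.cos(yaw),0])*(-1 if flip else 1); y=np.array([0,0,-1.])
    return quat(np.column_stack([x,y,np.cross(x,y)]))
def wray(c,st,uv,z):
    f=240/np.tan(np.radians(c["fovy"])/2)
    uv=np.atleast_2d(uv).astype(float)-[c["cx"],c["cy"]]
    r=np.linalg.norm(uv,axis=1); th=r/f
    d=np.c_[uv/r[:,None]*np.sin(th)[:,None],np.cos(th)]
    M=c["mount"];Rw=rot(st["tool_rot"]); d=d@M[:3,:3].T@Rw.T
    e=Rw@M[:3,3]+st["ee_pos"]
    z=np.broadcast_to(z,len(d))
    return e+d*((z-e[2])/d[:,2])[:,None]
E
python3 - <<'E'
from rig import bot
from h import *
s=bot.read_state();print(rot(s["tool_rot"]).round(2))
for f in (0,1):
    for p,y in (([408,222,180],.21),([590,-38,110],-.0856)):
        print(f,bot.ik(p,att(y,f)))
E
```

```text
[[ 0.27 -0.   -0.96]
 [ 0.96 -0.    0.27]
 [-0.   -1.    0.  ]]
0 [ 4.19437386e-01  1.85832596e-01  1.83709690e+00 -4.44089210e-16
  1.11866316e+00 -1.36135894e+00]
0 [-1.26263183e-01  5.36236235e-01  1.53354800e+00 -4.44089210e-16
  1.07180841e+00 -1.61145951e+00]
1 [ 4.19437386e-01  1.85832596e-01  1.83709690e+00 -4.44089210e-16
  1.11866316e+00  1.78023371e+00]
1 [-1.26263183e-01  5.36236235e-01  1.53354800e+00 -4.44089210e-16
  1.07180841e+00  1.53013314e+00]
```

```bash
python3 - <<'E'
from rig import bot
from h import *
bot.move_to([400,221,190],att(.21)); bot.dwell(.2)
s=bot.read_state();c=bot.read_camera("wrist");print(s["clock"],s["ee_pos"],s["ft_force"],s["grip_width"])
pickle.dump((s,c),open("w1.pkl","wb"));cv2.imwrite("pics/w1.png",c["image"])
E
```

```text
1.85 [399.8392208  221.52591138 190.04973096] [-0.24469775  0.03620191  0.25520957] 85.55717247791756
```

View pics/w1.png

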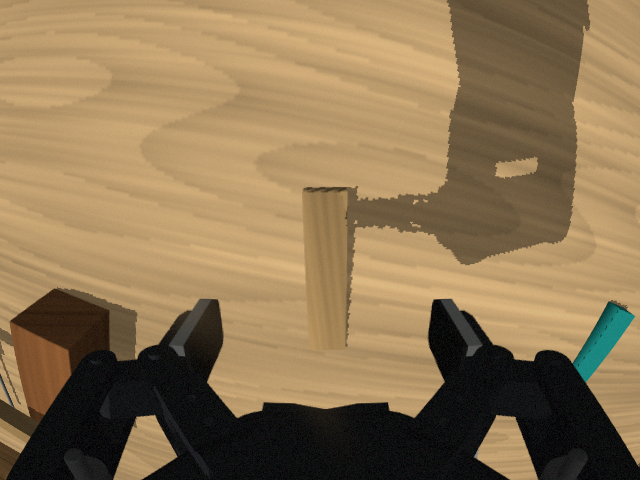

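```bash
python3 - <<'E'
from h import *
s,c=pickle.load(open("w1.pkl","rb"))
im=c["image"][175:365,280:380];cv2.imwrite("pics/w1c.png",cv2.resize(im,None,fx=3,fy=3,interpolation=2))
b=wray(c,s,[[303.5,192],[348,191]],24);t=wray(c,s,[[311.5,350],[346.5,348.5]],4)
print(b.round(1),t.round(1));mb,mt=b.mean(0)[:2],t.mean(0)[:2];d=mt-mb;print(mb,mt,np.linalg.norm(d),np.arctan2(d[1],d[0]),np.linalg.norm(b[0]-b[1]),np.linalg.norm(t[0]-t[1]))
E
```

```text
[[380.7 200.   24. ]
 [372.6 234.2  24. ]] [[537.3 237.    4. ]
 [528.4 270.7   4. ]]
[376.63336563 217.11877164] [532.82936109 253.85507588] 160.45792297564546 0.23099545547257644 35.19610589469058 34.84176382942362
```

View pics/w1c.png

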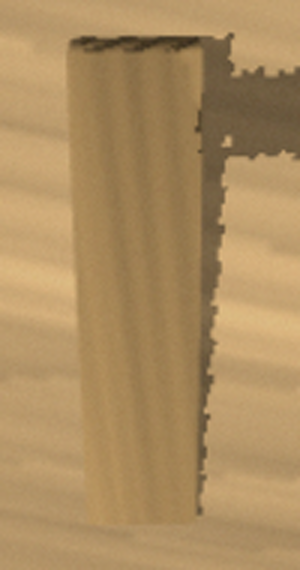

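```bash
python3 - <<'E'
from rig import bot
from h import *
a=att(.231)
bot.move_to([405.8,224,80],a)
f=bot.servo_line([405.8,224,20.5],speed=60,until_force=8);s=bot.read_state();print(f,s["ee_pos"],s["ft_force"])
bot.move_gripper(30,40);bot.dwell(.2);s=bot.read_state();print(s["grip_width"],s["ee_pos"],s["ft_force"])
bot.servo_line([405.8,224,60],speed=80)
s=bot.read_state();c=bot.read_camera("wrist");cv2.imwrite("pics/w2.png",c["image"]);print(s["clock"],s["ft_force"],s["grip_width"])
E
```

```text
False [406.02199333 224.10552193  20.82327875] [ 0.35399293  0.05985674 -0.35213289]
34.84520312245701 [406.02264571 224.06791195  20.86577262] [-1.15654086 -0.9257387   5.75562215]
4.9167 [ 0.23511894 -0.39396171 -0.2543577 ] 35.16951660073045
```

View pics/w2.png

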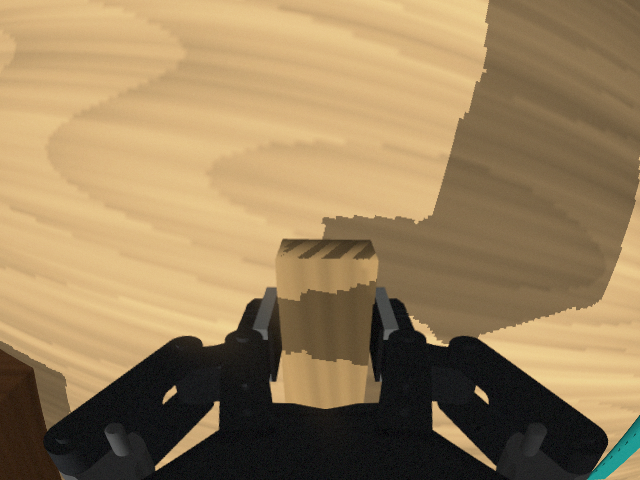

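```bash
cat >> h.py <<'E'
YAW=-0.0856
VX=np.array([np.cos(YAW),np.sin(YAW),0]); C=np.array([682.1,-37.8,0])
def V(x,z,dy=0): return C+x*VX+dy*np.array([-VX[1],VX[0],0])+[0,0,z]
E
python3 - <<'E'
from rig import bot
from h import *
a=att(YAW)
bot.servo_line([405.8,224,190],speed=200)
bot.move_to(V(-160,190),a)
bot.servo_line(V(-160,125),speed=100)
bot.dwell(.2)
s=bot.read_state();c=bot.read_camera("wrist");cv2.imwrite("pics/w3.png",c["image"]);print(s["clock"],s["ft_force"],s["ee_pos"],V(-160,125))
t=bot.read_camera("top");cv2.imwrite("pics/t3.png",cv2.resize(t["image"][140:260,340:480],(700,600),interpolation=2));pickle.dump((s,c,t),open("w3.pkl","wb"))
E
```

```text
7.8333 [-0.5155414   0.73978363 -0.48944902] [522.93633329 -24.1348582  125.58434657] [522.68583095 -24.12071979 125.        ]
```

View pics/w3.png

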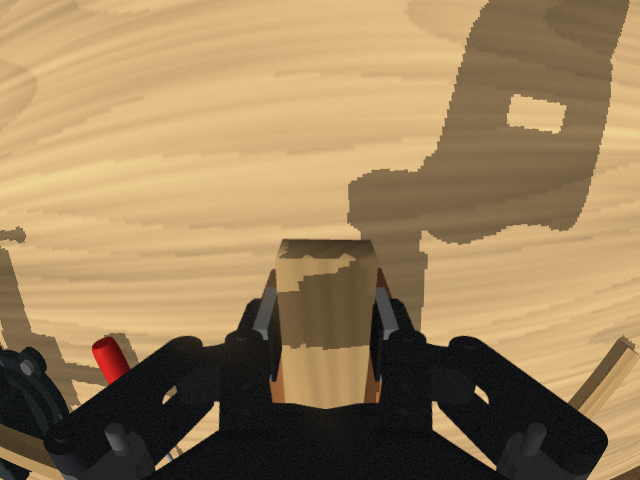

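View pics/t3.png

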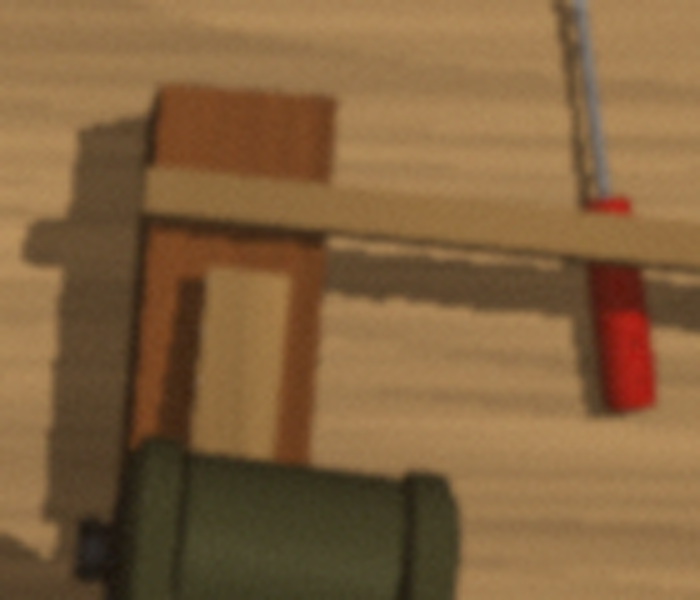

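```bash
python3 - <<'E'
from rig import bot
from h import *
f=bot.servo_line(V(-160,105.8),speed=30,until_force=4);s=bot.read_state();print(f,s["ee_pos"],s["ft_force"])
if not f:
    f=bot.servo_line(V(-116,105.8),speed=30,until_force=4);s=bot.read_state();print(f,s["ee_pos"],s["ft_force"],s["clock"])
    bot.dwell(.1)
c=bot.read_camera("top");cv2.imwrite("pics/t4.png",cv2.resize(c["image"][140:260,340:480],(700,600),interpolation=2));pickle.dump(c,open("t4.pkl","wb"))
c=bot.read_camera("scene");cv2.imwrite("pics/s4.png",cv2.resize(c["image"][220:330,200:320],(654,600),interpolation=2))
E
```

```text
False [522.78312758 -24.12006268 105.90610117] [-0.49783146  0.35716551 -0.68451806]
False [566.44036737 -27.86944039 105.80782058] [-0.35302717  0.42923984 -0.31435791] 10.3417
```

View pics/t4.png

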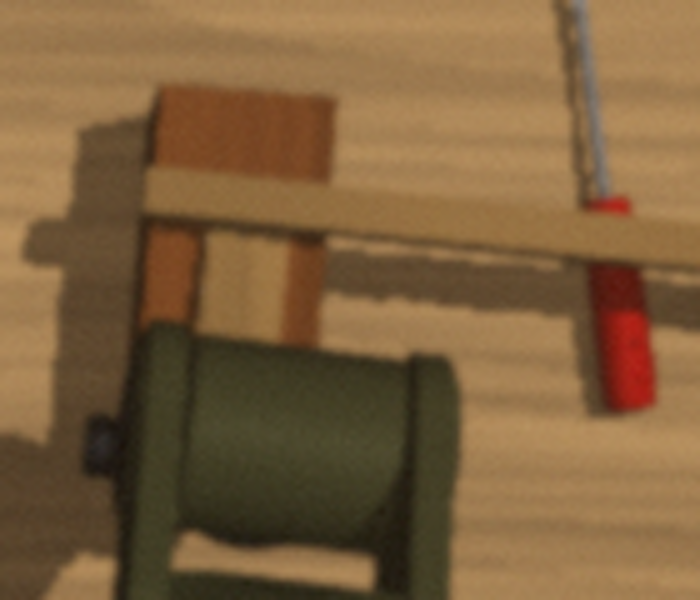

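View pics/s4.png

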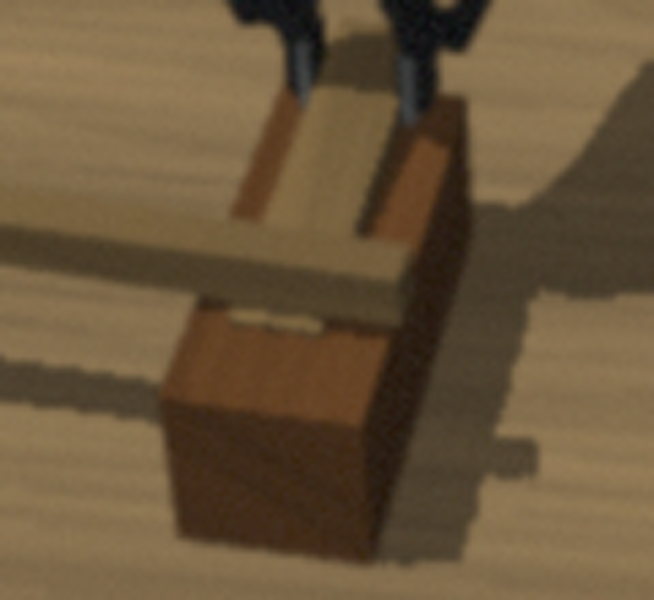

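The thin end shows under the batten's far side at crop (277,320), so it is in the gap. Next I'll release, back off, and set up the push on the butt.

```bash
python3 - <<'E'
from rig import bot
from h import *
bot.servo_line(V(-116,105.0),speed=10,until_force=3);s=bot.read_state();print(s["ee_pos"],s["ft_force"])
bot.move_gripper(60);bot.dwell(.1)
bot.servo_line(V(-116,190),speed=150)
bot.servo_line(V(-185,190),speed=200)
bot.move_gripper(0,60)
s=bot.read_state();c=bot.read_camera("wrist");cv2.imwrite("pics/w5.png",c["image"]);print(s["clock"],s["ft_force"],s["ee_pos"],s["grip_width"])
t=bot.read_camera("top");cv2.imwrite("pics/t5.png",cv2.resize(t["image"][140:260,340:480],(700,600),interpolation=2));pickle.dump((s,c,t),open("w5.pkl","wb"))
E
```

```text
[566.51586193 -27.87328423 104.95878846] [0.89713116 0.16755164 0.10545669]
13.0667 [-0.0068381  -0.08493985 -0.55618496] [497.81508864 -21.96356468 189.95219824] 0.0633331686529511
```

View pics/w5.png

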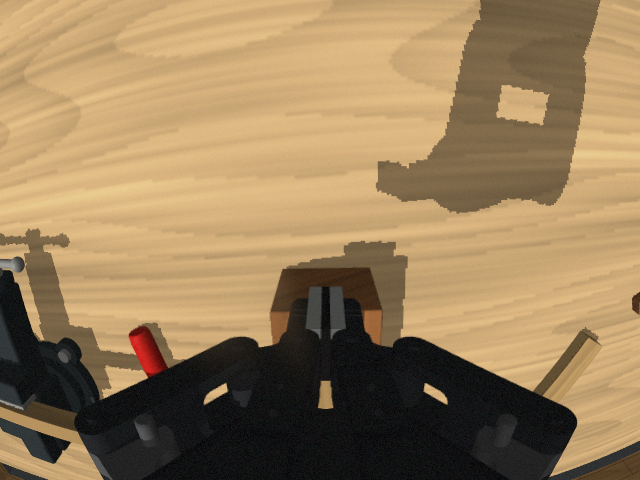

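View pics/t5.png

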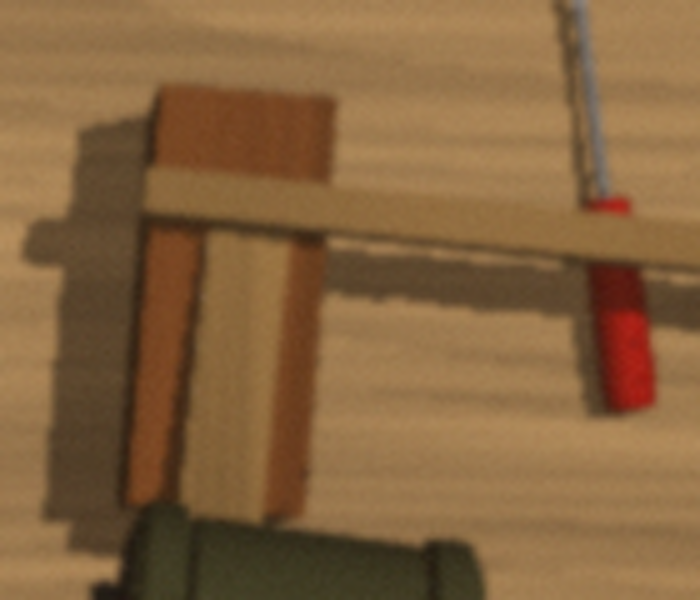

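```bash
python3 - <<'E'
from rig import bot
from h import *
bot.servo_line(V(-185,106),speed=120); bot.dwell(.2)
b=np.mean([bot.read_state()["ft_force"] if not bot.dwell(.02) else 0 for _ in range(10)],0);print("base",b)
np.save("base.npy",b)
f=bot.servo_line(V(-115,106),speed=12,until_force=5)
bot.dwell(.1)
s=bot.read_state();print(f,s["clock"],"x",(s["ee_pos"]-C)@VX,s["ee_pos"],(s["ft_force"]-b).round(2),((s["ft_force"]-b)@VX).round(2))
t=bot.read_camera("top");cv2.imwrite("pics/t6.png",cv2.resize(t["image"][140:260,340:480],(700,600),interpolation=2))
t=bot.read_camera("scene");cv2.imwrite("pics/s6.png",cv2.resize(t["image"][220:330,200:320],(654,600),interpolation=2))
E
```

```text
base [ 0.01081091 -0.12563438 -0.09811253]
True 18.45 x -130.70408786770298 [551.8763133  -26.60399763 105.26910388] [ 0.35  0.06 -0.16] 0.34
```

View pics/s6.png

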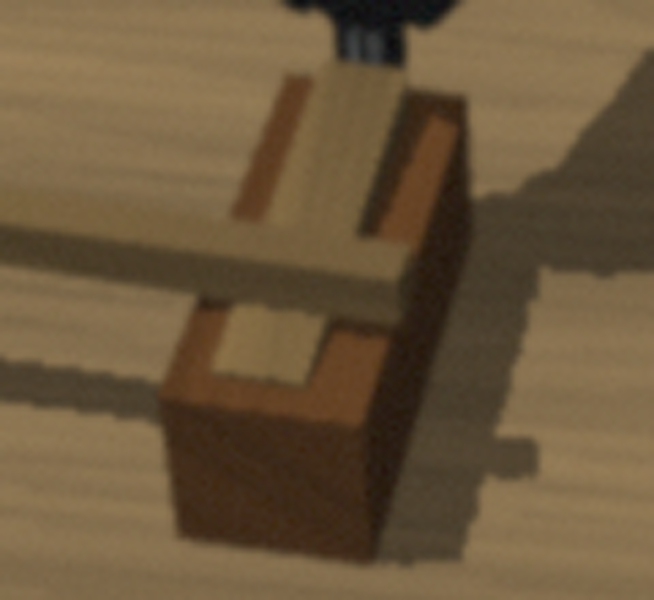

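View pics/t6.png

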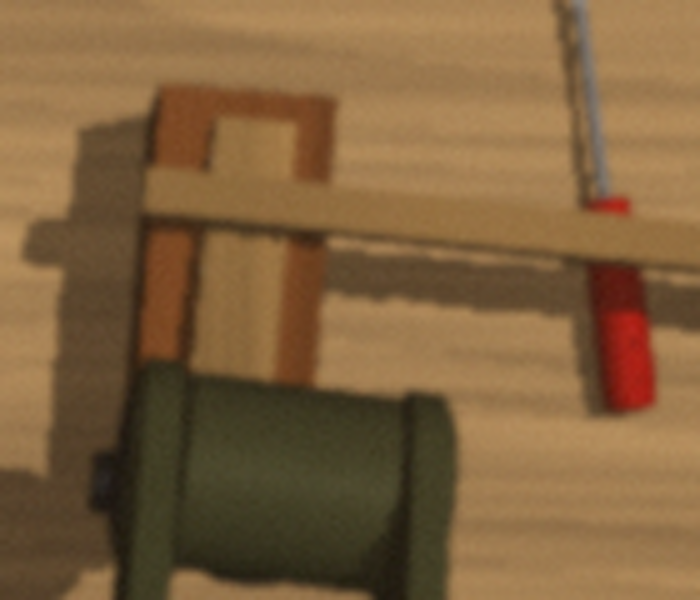

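```bash
python3 - <<'E'
from rig import bot
from h import *
b=np.load("base.npy")
def F(n=4):
    r=[]
    for _ in range(n): bot.dwell(.02); s=bot.read_state(); r.append((b-s["ft_force"])@VX)
    return np.mean(r),max(r),(s["ee_pos"]-C)@VX,s
x0=(bot.read_state()["ee_pos"]-C)@VX; x=x0
for i in range(40):
    x+=0.3
    f=bot.servo_line(V(x,106),speed=4,until_force=6)
    m,M,xa,s=F(); print(f"{x-x0:.1f} {xa:.2f} F {m:.2f} max {M:.2f} hit {f} t {s['clock']:.1f}")
    if m>12 or M>15: break
print((s["ft_force"]-b).round(2),s["ee_pos"])
E
```

```text
0.3 -130.50 F -0.01 max 0.88 hit False t 18.9
0.6 -130.30 F 1.79 max 2.59 hit False t 19.3
0.9 -130.21 F 5.57 max 6.12 hit False t 19.6
1.2 -130.05 F 6.55 max 7.36 hit False t 19.9
1.5 -129.84 F 7.59 max 8.04 hit False t 20.2
1.8 -129.63 F 8.62 max 8.95 hit False t 20.5
2.1 -129.43 F 9.56 max 10.37 hit False t 20.9
2.4 -129.23 F 10.10 max 10.63 hit False t 21.2
2.7 -129.02 F 11.25 max 11.71 hit False t 21.5
3.0 -128.80 F 12.40 max 12.59 hit False t 21.8
[-12.61   0.31   6.67] [553.7703261  -26.76491564 105.85922925]
```

```bash
cat > p.py <<'E'
from rig import bot
from h import *
b=np.load("base.npy")
def F(n=5):
    r=[];z=[]
    for _ in range(n): bot.dwell(.02); s=bot.read_state(); r.append((b-s["ft_force"])@VX);z.append((s["ft_force"]-b)[2])
    return np.mean(r),max(r),np.mean(z),s
E
python3 - <<'E'
from p import *
x=-130.704+3.0
for z in (106.3,106.6,106.9):
    bot.servo_line(V(x,z),speed=4,until_force=5)
    m,M,fz,s=F();print(z,s["ee_pos"],round(m,2),round(fz,2),s["clock"])
    if fz<1: break
E
```

```text
106.3 [553.86817438 -26.72539011 105.94777609] 10.2 3.41 22.1333
106.6 [553.86267994 -26.74806161 105.98907604] 8.8 0.79 22.4667
```

```bash
python3 - <<'E'
from p import *
x=-130.704+3.0; z=106.6
for i in range(30):
    m,M,fz,s=F()
    print(f"{x:.2f} {z:.2f} act {(s['ee_pos']-C)@VX:.2f} F {m:.2f} max {M:.2f} fz {fz:.2f} t {s['clock']:.1f}")
    if m>=16.4 or M>17.6: break
    x+=0.3 if m<14.5 else 0.15
    z+=0.1*np.clip(fz,-1.5,3)
    bot.servo_line(V(x,z),speed=4,until_force=5)
bot.dwell(.3);print(F())
E
```

```text
-127.70 106.60 act -128.73 F 9.09 max 9.87 fz 0.79 t 22.6
-127.40 106.68 act -128.51 F 8.78 max 9.34 fz 0.50 t 22.9
-127.10 106.73 act -128.26 F 9.83 max 10.03 fz 0.54 t 23.2
-126.80 106.78 act -128.07 F 10.37 max 10.68 fz 0.74 t 23.6
-126.50 106.86 act -127.86 F 10.85 max 11.68 fz 0.59 t 23.9
-126.20 106.91 act -127.68 F 11.56 max 12.32 fz 0.78 t 24.2
-125.90 106.99 act -127.43 F 12.32 max 12.73 fz 0.40 t 24.6
-125.60 107.03 act -127.26 F 12.58 max 13.26 fz 0.98 t 24.9
-125.30 107.13 act -127.03 F 13.56 max 14.04 fz 0.28 t 25.2
-125.00 107.16 act -126.83 F 14.15 max 15.10 fz 0.87 t 25.6
-124.70 107.25 act -126.63 F 14.34 max 15.12 fz 0.28 t 25.9
-124.40 107.27 act -126.43 F 15.21 max 15.88 fz 0.85 t 26.2
-124.25 107.36 act -126.38 F 15.99 max 16.54 fz 0.37 t 26.6
-124.10 107.40 act -126.26 F 15.81 max 16.70 fz 0.14 t 26.9
-123.95 107.41 act -126.14 F 16.00 max 16.31 fz 0.14 t 27.2
-123.80 107.42 act -126.04 F 16.37 max 16.94 fz 0.19 t 27.6
-123.65 107.44 act -125.97 F 17.50 max 18.44 fz 0.72 t 27.9
(np.float64(17.311816222011085), np.float64(17.702589234605654), np.float64(0.661409471687724), {'clock': 28.2667, 'joint_positions': array([-1.14017744e-01,  4.79722950e-01,  1.63251353e+00, -9.32701245e-05,
        1.03896951e+00, -1.59934836e+00]), 'qvel': array([ 1.70526409e-03, -9.86030307e-06, -3.11848132e-04, -8.71498907e-05,
       -1.05141927e-03, -1.18212560e-03]), 'effort': array([-3.60319857e-01, -6.08844137e+01, -3.92435217e+01,  9.22295661e-02,
       -3.90095964e+00, -4.97939967e-03]), 'ee_pos': array([556.57772761, -26.9152417 , 106.04958738]), 'tool_rot': array([ 0.52343589, -0.51833622, -0.47594305,  0.48043798]), 'ft_force': array([-17.05389514,   1.02534245,   1.05580476]), 'moment': array([2.74008493e-01, 2.69543165e+00, 4.44129969e-04]), 'grip_width': 0.15670549428180214})
```

17.3 N held steady with hardly any vertical load, which is on target. I'll back off straight and look.

```bash
python3 - <<'E'
from p import *
bot.servo_line(V(-160,106.5),speed=30)
m,M,fz,s=F();print("free residual",m,fz)
bot.servo_line(V(-185,190),speed=150)
bot.servo_line(V(-330,220),speed=200); bot.dwell(.3)
t=bot.read_camera("top");cv2.imwrite("pics/t7.png",cv2.resize(t["image"][140:260,340:480],(700,600),interpolation=2));pickle.dump(t,open("t7.pkl","wb"))
c=bot.read_camera("scene");cv2.imwrite("pics/s7.png",c["image"]);cv2.imwrite("pics/s7c.png",cv2.resize(c["image"][220:330,200:320],(654,600),interpolation=2))
d=cv2.absdiff(pickle.load(open("top0.pkl","rb"))["image"],t["image"]).max(2);cv2.imwrite("pics/d7.png",d*3);print(bot.read_state()["clock"])
# block corners vs start, same method
for k in("top0.pkl","t7.pkl"):
    cc=pickle.load(open(k,"rb"));hsv=cv2.cvtColor(cc["image"],40)[140:260,340:430]
    Z=pts(cc)[140:260,340:430,2]; b_=((Z>70)&(Z<105)).astype(np.uint8);b_=cv2.morphologyEx(b_,2,np.ones((3,3)))
    bx=cv2.boxPoints(cv2.minAreaRect(np.vstack(cv2.findContours(b_,0,2)[0])))+[340,140];print(k,px2plane(cc,bx,84).mean(0))
E
```

```text
free residual -0.12788160772251614 -0.355835268883158
31.7333
top0.pkl [641.67958164 -31.21044812  84.        ]
t7.pkl [641.78001011 -31.07506957  84.        ]
```

View pics/t7.png

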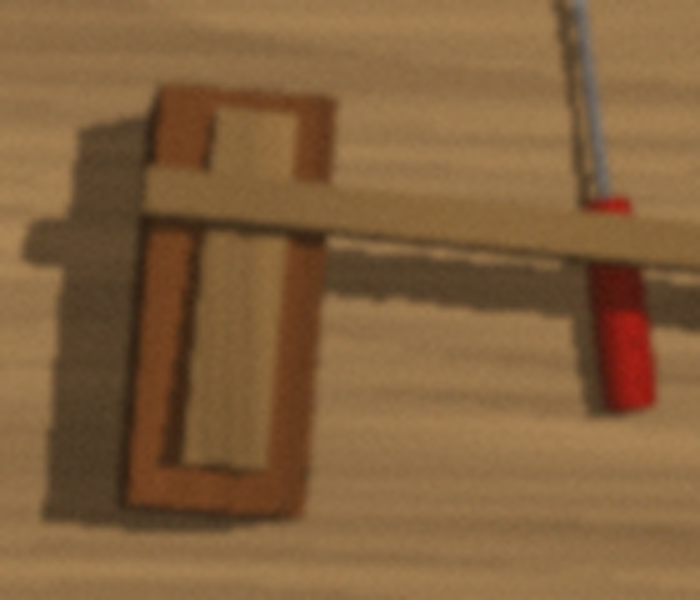

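View pics/s7c.png

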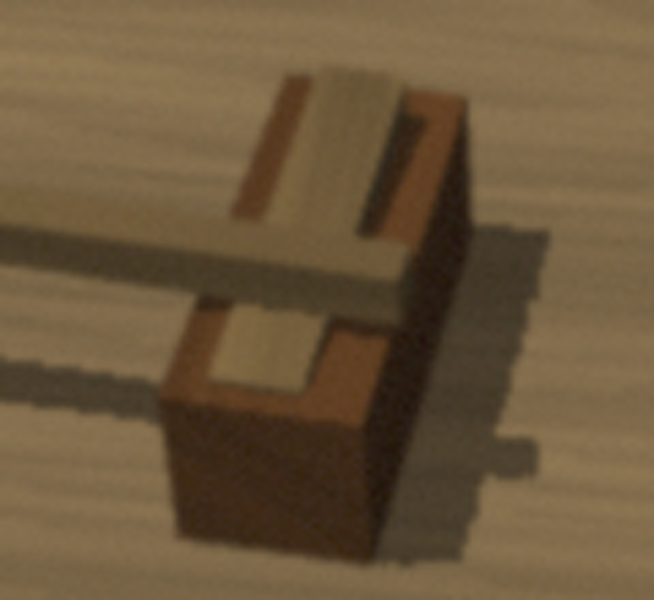

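View pics/d7.png

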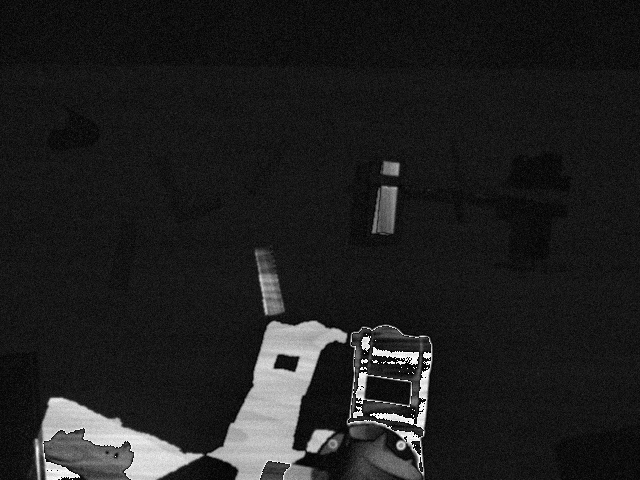

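```bash
python3 -c "
from rig import bot
print(bot.finish_job())"
```

```text
the job is handed in; nothing more can be done
None
```

The wedge is jammed between the packing block and the batten, and I've handed the job in after about 32 s on the robot's clock. No verdict was reported.

- **What I did:** I picked the wedge by its taper in the depth image (about 5 to 23 mm; the offcut was an even 17 mm). I slid it thin end first into the gap, let go, and pushed its butt with closed fingers in small steps. The last reading was a steady 17.3 N, and one single sample reached 18.4 N. Then I backed off straight.
- **Last checks:** Top and scene pictures show the wedge lying flat under the batten. The block's measured centre moved about 0.2 mm, within measuring error. The before/after picture difference shows no change at the offcut, square or screwdriver. The arm is clear and the tool force was back near zero.
- **What went wrong on the way:**
  - The first contact stopped at 5 N and fell back to almost nothing.
  - Midway, a downward load of about 7 N built up on the butt. I relieved it to under 1 N by raising the tool before the final push.
- **Not measured:** I couldn't read the squeeze on the wedge or the batten's bend directly. I judged them from the push force and your friction figures, which give a squeeze of about 7 to 14 N.

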